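Offer a hinged rail up to its jamb and hold the knuckles in line

ROBOT

A 6-joint arm with a two-finger parallel gripper is mounted at the origin on the work surface. World frame = base frame: x ahead of the robot, y to its left, z up, the work surface at z = 0. Lengths are in m, angles in rad, forces in N, time in s.
With the tool pointing down it reaches from about 0.4 to 0.925 m from the base axis. Payload 3.4 kg.
Tool frame: the origin (TCP) lies on the mounting face of the last link; the fingertips stand 173 mm ahead of it and the grasp point (between the pads) lies 155 mm ahead of it; z points along the fingers, y is the line along which they close (so a half turn about z gives the same grasp; the last joint's range is limited). The gripper opens to 85 mm and grips with 20 to 120 N. Pads are 22 mm wide; open, the fingers measure 114 mm over their backs; the gripper's body (76 mm by 85 mm) begins 54 mm behind the grasp point. The pads swing forward as they close: fully open they stand 13 mm farther back than shut.
Start: joints at [-1.196, 0.307, 1.506, -0, 1.328, -0.073], TCP at [0.249, -0.518, 0.405] pointing down, gripper open.
Joint ranges: [-3.12, 3.12], [-1.05, 2.28], [0.14, 2.33], [-1.42, 4.57], [0.1, 2.73], [-2.68, 2.68]. Speed limits (rad/s): [2.57, 2.57, 3.14, 3.14, 3.14, 3.14].

INTERFACE

Orientations are given as a unit quaternion [w, x, y, z].
In Python, from plant import arm gives the robot as it stands.
- The arm moves only by the shell command python3 -m inch 'ROWS' [FORCE]. ROWS is text: rows parted by semicolons, each of 7 numbers parted by spaces: the shift along the world's x, y, z in units of 50 mm (1.0 is 50 mm), then the turn, a rotation vector about the world's x, y, z in units of 8 degrees (1.0 is 8 degrees), then the finger opening in mm, from 0 to 85.4. In form: x y z rx ry rz grip; .... A call has 1 to 20 rows; each row is the pose to reach, as a shift and turn from the pose commanded when the call began; what a row does not reach only later rows make up. A row lasts 1/8 s, in which the tool goes at most 62.5 mm and 10.7 degrees, less where a joint would pass 70% of its speed; a pose out of reach is approached as far as the arm can. A call with a gripper value outside its range is refused whole. The fingers move at their own pace and stop on an object; FORCE is the grip in N (left out, the last holds). Time passes only in rows, so rows that repeat a pose let the fingers close. It gives the time, the measured TCP pose, the force, the opening and the grip force at its end, in the units of the state.
- arm.state(): the state, without advancing time (a new reading comes with each control period).
- arm.read_camera(name): name is "scene" or "top"; returns (picture, depth): 384x512x3 uint8, red, green, blue; 384x512 float32, m along the optical axis (not along the pixel's ray), 0 where there is no reading.
- arm.camera_model(name): a dict with "K" (3x3 intrinsics, pixels), "dist" ([k1, k2, p1, p2, k3] as OpenCV has them; the pictures are not rectified), "T" (4x4, takes a point from camera to world coordinates). Camera axes: x right, y down, z forward; pixel columns grow to the right and rows downward; lengths in m; the calibration is good to about 2 mm. A picture is of the moment at which its call begins. camera_model takes no time and is no camera call.
- arm.job_done(): hands the job in; it is judged then, once.
Trained networks look in the newest picture that a camera, given by its name, has taken for a name from the list of things; names that differ only in an ending like _2 or _b are one class to them, and where a whole thing is asked for, a point or a joint stands for the part that bears it (a point fixed in the world has none). Each returns a list of dicts, best first, with "confidence" (0 to 1); they miss things now and then, are a little off and sometimes report something else, mostly with a low value. They report only what shows in the picture. A call takes as long as a camera call. They do not tell look-alikes from the thing itself.
- arm.search_frame(label, camera): "centre" ([row, column] in pixels, amid what is visible of it).
- arm.cut_out(label, camera): "mask" (384x512 bool, what is visible of it) and "centre" ([row, column] in pixels, amid what is visible of it).
- arm.spot_point(label, camera): "centre" ([row, column] in pixels: a listed point, or the origin of a listed thing).
The state is a dict: "time": time; "joint_pos": joint angles; "qvel": joint speeds; "tau": joint torques, N m; "tool_pos": TCP position; "tool_rot": TCP orientation; "ft_force": force on the tool from outside, world axes, zero at the start; "ft_torque": the same for the moment, N m; "gripper_width": finger opening in m; "finger_force": force on a finger pad.
Only numpy, scipy, OpenCV 4.12 (cv2) and the standard library are available. Lean on these libraries where they do the work, as an engineer would, in place of code of your own. Each camera call takes 0.05 s, during which the arm holds its last target. There are 200 camera calls.

TASK

One of the two loose wooden rails has a hinge leaf with a single knuckle in the middle: pick it up, bring that knuckle into the gap between the two knuckles on the fixed jamb block so that the three holes line up and a hinge pin could be slid straight through. Finish while still holding the rail there in the gripper, in the air and not resting on the jamb or anything else. Leave the other rail, the pin, the jar and the screwdriver where they lie.

Things in the scene. Friction and masses are not known exactly. Their poses are not given: they have to be found in the camera images.
- jamb: Jamb block fixed to the bench: wood 70 (x) x 96 (y) x 80 mm high, steel hinge leaf on top. Origin: centre of underside. On its -x side, which roughly faces the robot, two steel knuckles (tubes 24 mm outside, 14 mm bore, 24 mm long, axis along y) stand out, axis 18 mm from the face; knuckle tops, the highest point, at 104 mm. Brackets at the +x foot reach x = +70 mm.
- jamb_bore (a point): Point on the axis of the jamb's two knuckles, midway in the 36 mm gap between them: x = -53, y = 0, z = +92 mm from the jamb's origin. The gap is open from above, below and the -x side. Axes as the jamb's: y along the bore, -x away from the block, z up.
- rail: Loose rail to pick up: wood 120 (x) x 40 (y) x 30 mm high, flat on the bench. Origin: centre of underside. Steel leaf on top (36 mm wide, top at 35 mm) with one knuckle in the middle beyond the +x end (top at 54 mm). About 0.25 kg (varies), centre of mass about 20 mm from the origin towards the knuckle. Grip it from above across the 40 mm wood, e.g. at x = +25 mm.
- rail_bore (a point): Centre of the bore of the rail's knuckle (tube 24 mm outside, 14 mm bore, 30 mm long, axis along y): x = +78, y = 0, z = +42 mm from the rail's origin. Axes as the rail's: y along the bore, +x from the wood towards the knuckle, z up. At the end its +x points the same way as jamb_bore's.
- spare_rail: Bystander: the other loose rail, same wood (120 x 40 x 30 mm, origin at centre of underside), but its leaf is 76 mm wide with two knuckles and a gap between them at the +x end, so it does not fit the jamb. One rail lies to the left, one to the right of the jamb; which is which varies.
- pin: Bystander: L-shaped steel hinge pin, 8 mm thick, 98 mm long, lying on the bench between robot and jamb. Origin: on the bench under the middle of its long leg.
- screw_jar: Bystander: small glass jar with a dark lid, 60 mm across, 60 mm high. Origin: centre of its underside.
- screwdriver: Bystander: screwdriver lying on the bench.
Not all that is in view belongs to the job. What is shaped like the rail but black or green is not meant.

How it is judged:
By the outcome, as a careful person would: the job done as asked, in the order asked, and still so for the second after the job is handed in, while the arm keeps its last pose, push and grip.
It also fails if it takes over 48 s, if anything falls off the work surface, if the arm or the gripper's body presses on something with over 40 N, if the wrist force passes 120 N, or if a joint passes its speed limit or range.

## Working session

There is one attempt and no reset: what is moved stays moved. The work goes in short steps, Python scripts to look and compute and a shell command to move; the robot and the scene stay as the last step left them, time stands still between calls to the robot, and variables do not carry over. Pictures are saved under pics/ and viewed, at most 10 in all, crops included, and the job is handed in when it is done.

```bash
mkdir -p pics; ls; cat > h.py <<'E'
import numpy as np, cv2
from plant import arm
def snap(n,f=None):
    p,d=arm.read_camera(n)
    if f: cv2.imwrite('pics/'+f,p[:,:,::-1])
    return p,d
def cloud(n,d):
    m=arm.camera_model(n);K=np.array(m['K']);D=np.array(m['dist']);T=np.array(m['T'])
    r,c=np.mgrid[:384,:512]
    u=cv2.undistortPoints(np.stack([c.ravel(),r.ravel()],1).astype(np.float64)[:,None],K,D)[:,0]
    P=np.c_[u,np.ones(len(u))]*d.ravel()[:,None]
    W=P@T[:3,:3].T+T[:3,3]; W[d.ravel()<=0]=np.nan
    return W.reshape(384,512,3)
E
python3 - <<'E'
from h import *
np.set_printoptions(precision=4,suppress=True)
for n in('scene','top'):
    p,d=snap(n,n+'0.png');W=cloud(n,d)
    print(n,np.array(arm.camera_model(n)['T'])[:3].tolist())
    for l in('rail','spare_rail','jamb','rail_bore','jamb_bore','pin','screw_jar','screwdriver'):
        for x in arm.spot_point(l,n)[:3]:
            c=np.array(x['centre']);i=np.clip(c.round().astype(int),0,[383,511])
            print(l,round(x['confidence'],2),c,W[i[0],i[1]])
s=arm.state();print(s)
E
```

```text
pics
scene [[0.46669958248692955, 0.48113002147049344, -0.7420952783479545, 1.441726860163969], [0.8843598517722372, -0.26331966656319394, 0.3854483179032368, -0.3960876276616622], [-0.009957523784153986, -0.8361678393964042, -0.5483832529164591, 0.7528963878358336]]
rail 0.97 [181.3 350.9] [0.5559 0.4261 0.0195]
rail 0.93 [152.4 320. ] [0.3653 0.4413 0.0302]
rail 0.91 [162.4 273.4] [0.3319 0.2704 0.0201]
spare_rail 0.97 [239.8 120.4] [ 0.5124 -0.2952  0.032 ]
jamb 0.87 [240.1 216. ] [ 0.6278 -0.0746  0.0288]
jamb 0.44 [195.6 194. ] [ 0.3734 -0.0369  0.0038]
rail_bore 0.97 [207.1 251.8] [0.5531 0.0713 0.0375]
rail_bore 0.88 [166.  334.1] [0.4867 0.4086 0.0443]
rail_bore 0.87 [165.6 293.2] [0.4062 0.3032 0.0328]
jamb_bore 0.61 [201.6 209. ] [ 0.4184 -0.0062 -0.0016]
pin 0.5 [197.4 192.6] [ 0.3773 -0.0418  0.004 ]
pin 0.16 [240.8 217.1] [ 0.6302 -0.0729  0.0266]
screw_jar 0.64 [230.4 343.7] [0.7442 0.2506 0.0196]
screwdriver 0.77 [291.4 171.2] [ 0.7299 -0.234   0.0154]
top [[0.06909279371900794, -0.9757790323901073, 0.20756075207979108, 0.253834891671613], [-0.9975975171694539, -0.0686
[... 541 characters left out ...]

pin 0.5 [157.5 355.9] [ 0.6913 -0.2323 -0.0019]
pin 0.48 [257.7 287.2] [ 0.3678 -0.0343  0.0102]
screw_jar 0.71 [140.7 195. ] [0.6949 0.2632 0.0475]
screwdriver 0.87 [155.1 354. ] [ 0.6991 -0.2249  0.0026]
{'time': 0.9, 'joint_pos': array([-1.1955,  0.3068,  1.5064, -0.    ,  1.3285, -0.0735]), 'qvel': array([-0.0001, -0.0005,  0.0018, -0.0017, -0.001 ,  0.0003]), 'tau': array([  0.0013, -45.7449, -25.2338,   0.    ,   0.0006,  -0.    ]), 'tool_pos': array([ 0.2494, -0.5181,  0.4047]), 'tool_rot': array([-0.    ,  0.9749,  0.2225, -0.    ]), 'ft_force': array([ 0.5123,  0.7056, -0.3879]), 'ft_torque': array([0.0247, 0.048 , 0.0074]), 'finger_force': 0.0, 'gripper_width': 0.0855090925089169}
```

View pics/top0.png

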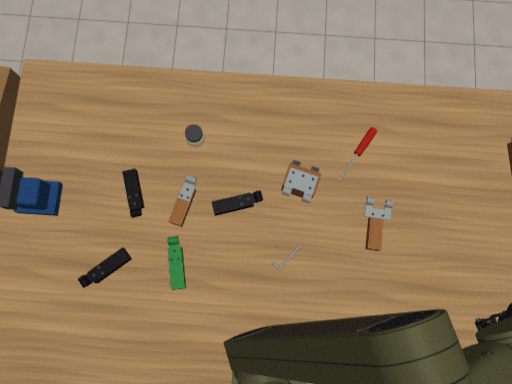

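View pics/scene0.png

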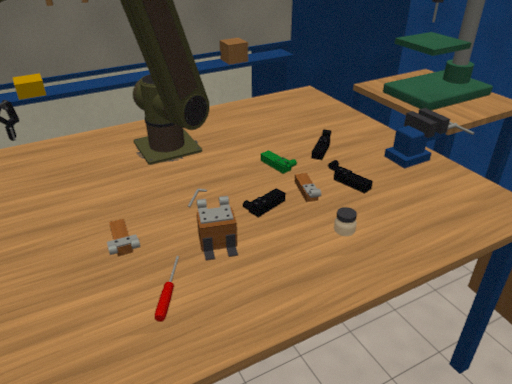

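The top view shows the true rail (wood, single knuckle) at about row 200, col 183, with its knuckle at (180, 190). The jamb is at (182, 300) with its knuckles at the lower side, the spare rail at (225, 377) and the pin at (257, 287). The green and black look-alikes lie around them. Next I'll fit models to the point clouds.

```bash
cat >> h.py <<'E'
from scipy.optimize import least_squares
from scipy.spatial.transform import Rotation as R
def box(p,lo,hi):
    lo,hi=np.array(lo),np.array(hi);q=np.abs(p-(lo+hi)/2)-(hi-lo)/2
    return np.linalg.norm(np.maximum(q,0),axis=1)+np.minimum(q.max(1),0)
def cyl(p,x,z,y0,y1,r=.012):
    q=np.c_[np.hypot(p[:,0]-x,p[:,2]-z)-r,np.abs(p[:,1]-(y0+y1)/2)-(y1-y0)/2]
    return np.linalg.norm(np.maximum(q,0),axis=1)+np.minimum(q.max(1),0)
def rail(p): return np.min([box(p,[-.06,-.02,0],[.06,.02,.03]),box(p,[0,-.018,.03],[.07,.018,.035]),cyl(p,.078,.042,-.015,.015)],0)
def jamb(p): return np.min([box(p,[-.035,-.048,0],[.035,.048,.08]),box(p,[-.035,-.045,.08],[.03,.045,.085]),
    cyl(p,-.053,.092,.018,.042),cyl(p,-.053,.092,-.042,-.018)],0)
# planar pose x,y,yaw,z
def fit(f,P,g,dims=4):
    def loc(v): return R.from_euler('z',-v[2]).apply(P-[v[0],v[1],v[3] if len(v)>3 else 0])
    return least_squares(lambda v:f(loc(v)),g[:dims],loss='soft_l1',f_scale=.002,x_scale=[.01,.01,.1,.01][:dims])
E
python3 - <<'E'
from h import *
np.set_printoptions(precision=4,suppress=True)
Ws={n:cloud(n,snap(n)[1]) for n in('scene','top')}
for nm,f,c,rad,zlo,gs in(('rail',rail,(.53,.285),.085,.008,[-.2]),('jamb',jamb,(.58,-.045),.09,.04,[-.2])):
    for n in('top','scene','both'):
        P=np.concatenate([Ws[k].reshape(-1,3) for k in(Ws if n=='both' else [n])])
        P=P[(np.hypot(P[:,0]-c[0],P[:,1]-c[1])<rad)&(P[:,2]>zlo)&(P[:,2]<.12)]
        for y0 in(-.3,0,.3):
            r=fit(f,P,[c[0],c[1],y0,0]);d=f(R.from_euler('z',-r.x[2]).apply(P-[r.x[0],r.x[1],r.x[3]]))
            print(nm,n,len(P),r.x,'deg %.1f'%np.degrees(r.x[2]),'cost %.6f med %.4f'%(r.cost,np.median(abs(d))))
E
```

```text
rail top 685 [ 0.5038  0.2874 -0.2695 -0.0003] deg -15.4 cost 0.001329 med 0.0015
rail top 685 [ 0.5038  0.2874 -0.2695 -0.0003] deg -15.4 cost 0.001329 med 0.0015
rail top 685 [ 0.5038  0.2874 -0.2695 -0.0003] deg -15.4 cost 0.001329 med 0.0015
rail scene 407 [ 0.5061  0.2862 -0.2641 -0.0017] deg -15.1 cost 0.000328 med 0.0009
rail scene 407 [ 0.5061  0.2862 -0.2642 -0.0017] deg -15.1 cost 0.000328 med 0.0009
rail scene 407 [ 0.5061  0.2862 -0.2641 -0.0017] deg -15.1 cost 0.000328 med 0.0009
rail both 1092 [ 0.5055  0.2866 -0.2653 -0.0009] deg -15.2 cost 0.001754 med 0.0013
rail both 1092 [ 0.5055  0.2866 -0.2653 -0.0009] deg -15.2 cost 0.001754 med 0.0013
rail both 1092 [ 0.5055  0.2866 -0.2653 -0.0009] deg -15.2 cost 0.001754 med 0.0013
jamb top 980 [ 0.5939 -0.06   -0.2704  0.0004] deg -15.5 cost 0.001234 med 0.0013
jamb top 980 [ 0.5941 -0.0595 -0.2655  0.0004] deg -15.2 cost 0.001235 med 0.0013
jamb top 980 [ 0.5941 -0.0595 -0.2655  0.0004] deg -15.2 cost 0.001235 med 0.0013
jamb scene 1308 [ 0.597  -0.0603 -0.2692 -0.0019] deg -15.4 cost 0.001282 med 0.0010
jamb scene 1308 [ 0.597  -0.0603 -0.2692 -0.0019] deg -15.4 cost 0.001282 med 0.0010
jamb scene 1308 [ 0.597  -0.0603 -0.2692 -0.0019] deg -15.4 cost 0.001282 med 0.0010
jamb both 2288 [ 0.5966 -0.06   -0.2649 -0.0011] deg -15.2 cost 0.003013 med 0.0013
jamb both 2288 [ 0.5966 -0.06   -0.2649 -0.0011] deg -15.2 cost 0.003013 med 0.0013
jamb both 2288 [ 0.5966 -0.06   -0.2649 -0.0011] deg -15.2 cost 0.003013 med 0.0013
```

```bash
python3 -m inch '2.5 3.5 0 0 0 4 85;4.5 8 0 0 0 8.5 85;4.5 8 0 0 0 8.5 85;4.5 8 0 0 0 8.5 85;4.5 8 0 0 0 8.5 85;4.5 8 0 0 0 8.5 85;4.5 8 0 0 0 8.5 85;5.6 15.96 -0.5 0 0 17.375 85;5.6 15.96 -0.5 0 0 17.375 85;5.6 15.96 -0.5 0 0 17.375 85;5.6 15.96 -0.5 0 0 17.375 85;5.6 15.96 -0.5 0 0 17.375 85;5.6 15.96 -0.5 0 0 17.375 85;5.6 15.96 -0.5 0 0 17.375 85;5.6 15.96 -2 0 0 17.375 85;5.6 15.96 -2 0 0 17.375 85;5.6 15.96 -2 0 0 17.375 85;5.6 15.96 -2 0 0 17.375 85;5.6 15.96 -2 0 0 17.375 85' 60
python3 - <<'E'
from h import *
s=arm.state();print(s['time'],s['tool_pos'],R.from_quat(np.roll(s['tool_rot'],-1)).as_matrix().round(3),s['joint_pos'],s['ft_force'])
snap('scene','s1.png')
E
```

```text
time: 3.38
tool_pos: [0.5303, 0.2796, 0.3068]
tool_rot: [0.002, 0.133, 0.991, 0.001]
ft_force: [-0.3, 0.7, 0.0]
gripper_width: 0.0851
finger_force: 0.0
3.375 [0.5302814  0.27964847 0.30683391] [[-0.964  0.265  0.004]
 [ 0.265  0.964  0.002]
 [-0.003  0.002 -1.   ]] [ 4.14843185e-01  4.25661251e-01  1.58553600e+00  2.98440197e-06
  1.12653780e+00 -8.88191270e-01] [-0.32178479  0.68566131  0.02328406]
```

View pics/s1.png

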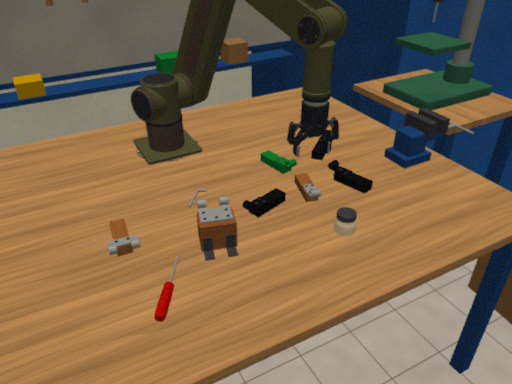

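The scene view shows the gripper over the rail (gripper tips at about col 310, row 152; rail at col 307, row 187). Going down and gripping.

```bash
python3 -m inch '0 0 -1 0 0 0 85;0 0 -1.7 0 0 0 85;0 0 -2.2 0 0 0 85;0 0 -2.4 0 0 0 85;0 0 -2.4 0 0 0 85;0 0 -2.4 0 0 0 85'
python3 -m inch '0 0 -0.1 0 0 0 70;0 0 -0.1 0 0 0 50;0 0 -0.1 0 0 0 30;0 0 -0.1 0 0 0 30;0 0 -0.1 0 0 0 30;0 0 -0.1 0 0 0 30;0 0 -0.1 0 0 0 30' 70
```

```text
time: 4.18
tool_pos: [0.5302, 0.2802, 0.186]
tool_rot: [0.001, 0.133, 0.991, 0.001]
ft_force: [0.6, 0.7, 1.1]
gripper_width: 0.0851
finger_force: 0.0
time: 5.05
tool_pos: [0.5296, 0.2801, 0.1803]
tool_rot: [0.0, 0.133, 0.991, 0.0]
ft_force: [-0.7, 0.9, 5.2]
gripper_width: 0.0387
finger_force: 72.3
```

```bash
python3 -m inch '0 0 0.6 0 0 0 30;0 0 1.5 0 0 0 30;0 0 2.6 0 0 0 30;-0.7 -1 2.6 0 0 0 30;-0.7 -2 2.6 0 0 0 30;-0.7 -3 2.6 0 0 0 30;-0.7 -4 2.6 0 0 0 30;-0.7 -5 2.6 0 0 0 30;-0.7 -5.8 2.6 0 0 0 30;-0.7 -6.24 2.6 0 0 0 30;-0.7 -6.24 2.6 0 0 0 30;-0.7 -6.24 2.6 0 0 0 30;-0.7 -6.24 2.6 0 0 0 30;-0.7 -6.24 2.6 0 0 0 30'
python3 - <<'E'
from h import *
s=arm.state();print(s['time'],s['tool_pos'],s['ft_force'],s['ft_torque'],s['gripper_width'])
p,d=snap('scene');p2,d2=snap('top')
cv2.imwrite('pics/c2.png',np.hstack([cv2.resize(p[120:280,120:280],(400,400)),cv2.resize(p2[110:270,220:380],(400,400))])[:,:,::-1])
np.savez('d2.npz',d=d,d2=d2)
E
```

```text
time: 6.8
tool_pos: [0.4944, -0.0312, 0.3097]
tool_rot: [-0.0, 0.132, 0.991, 0.0]
ft_force: [-0.1, 1.0, -2.5]
gripper_width: 0.0387
finger_force: 71.6
6.8 [ 0.49442706 -0.0312206   0.30966298] [-0.05597997  1.02073316 -2.4950594 ] [-0.02499037  0.02837733  0.0270091 ] 0.03867001976112779
```

View pics/c2.png

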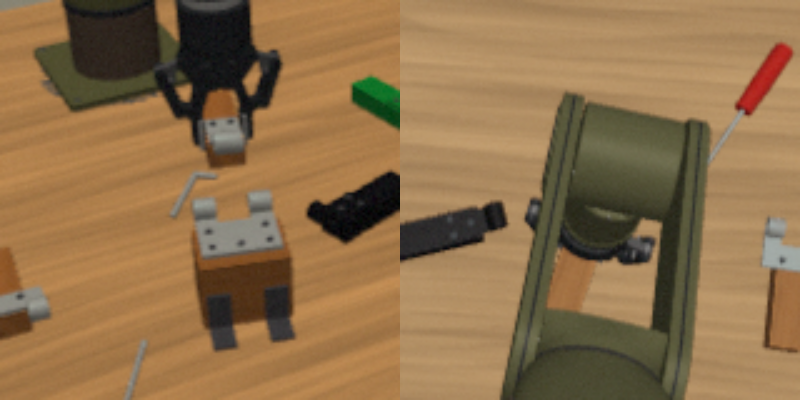

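The left crop (scene) shows the rail held in the gripper with its knuckle at crop (228, 138), behind the jamb gap (knuckles at (205, 208) and (260, 202)). The right crop (top) is mostly blocked by the arm. Now I'll fit the held rail in the scene camera, relative to the jamb from that same camera.

```bash
cat >> h.py <<'E'
def held(P,col,g):   # 6D-ish: x,y,z, rotvec about z,y,x (euler zyx)
    L=lambda v,P:R.from_euler('zyx',v[3:]).inv().apply(P-v[:3])
    f=lambda v:rail(L(v,P))
    for it in range(3):
        q=L(g,P0 if it else P) if it else L(g,P)
        if it==0:
            P0=P.copy();m=(abs(q[:,0]-.015)<.085)&(abs(q[:,1])<.03)&(q[:,2]>-.012)&(q[:,2]<.065)
        else: m=(abs(q[:,0]-.015)<.083)&(abs(q[:,1])<.027)&(q[:,2]>-.01)&(q[:,2]<.062)
        m&=col.max(1)>75
        P=P0[m]
        r=least_squares(lambda v:np.r_[rail(L(v,P)),.02*v[4:]],g,loss='soft_l1',f_scale=.002,x_scale=[.01,.01,.01,.1,.1,.1]);g=r.x
    return g,m.sum(),np.median(abs(rail(L(g,P))))
def report(g,j):
    Rj=R.from_euler('z',j[2]);jb=Rj.apply([-.053,0,.092])+[j[0],j[1],j[3]]
    rb=R.from_euler('zyx',g[3:]).apply([.078,0,.042])+g[:3]
    e=jb-rb
    print('rail',g.round(4),np.degrees(g[3:]).round(2),'jb',jb.round(4),'rb',rb.round(4))
    print('err world mm',(e*1e3).round(1),'units',(e/.05).round(3),'jambframe',(Rj.inv().apply(e)*1e3).round(1),'dyaw deg',np.degrees(j[2]-g[3]).round(2))
E
python3 - <<'E'
from h import *
p,d=snap('scene');C=p.reshape(-1,3).astype(int)
ds=np.median([d]+[snap('scene')[1] for _ in range(4)],0)
W=cloud('scene',ds).reshape(-1,3);ok=~np.isnan(W[:,0])
g,n,m=held(W[ok],C[ok],np.array([.470,-.0254,.130,-.266,0,0]));print(n,m)
Q=W[ok];Q=Q[(np.hypot(Q[:,0]-.58,Q[:,1]+.045)<.09)&(Q[:,2]>.04)&(Q[:,2]<.115)]
j=fit(jamb,Q,[.596,-.06,-.266,0]).x;print('jamb',j.round(4))
report(g,j);print(arm.state()['time'])
E
```

```text
441 0.0005497959988363249
jamb [ 0.5969 -0.0603 -0.268  -0.002 ]
rail [ 0.4707 -0.0253  0.1273 -0.2646 -0.0051  0.0119] [-15.16  -0.29   0.68] jb [ 0.5458 -0.0462  0.09  ] rb [ 0.5458 -0.0462  0.1695]
err world mm [ -0.   -0.  -79.5] units [-0.   -0.   -1.59] jambframe [ -0.   -0.  -79.5] dyaw deg -0.2
7.15
```

```bash
python3 -m inch '0 0 -0.4 0 0 0 30;0 0 -0.8 0 0 0 30;0 0 -1.1 0 0 0 30;0 0 -1.3 0 0 0 30;0 0 -1.45 0 0 0 30;0 0 -1.55 0 0 0 30;0 0 -1.59 0 0 0 30;0 0 -1.59 0 0 0 30;0 0 -1.59 0 0 0 30;0 0 -1.59 0 0 0 30'
python3 - <<'E'
from h import *
p,d=snap('scene');C=p.reshape(-1,3).astype(int)
ds=np.median([d]+[snap('scene')[1] for _ in range(4)],0)
W=cloud('scene',ds).reshape(-1,3);ok=~np.isnan(W[:,0])
P=W[ok];j=np.array([.5969,-.0603,-.268,-.002])
k=jamb(R.from_euler('z',-j[2]).apply(P-[j[0],j[1],j[3]]))>.004
g,n,m=held(P[k],C[ok][k],np.array([.4707,-.0253,.048,-.265,0,0.01]));print(n,m)
report(g,j);s=arm.state();print(s['time'],s['ft_force'],s['tool_pos'])
cv2.imwrite('pics/c3.png',cv2.resize(p[160:260,170:270],(600,600),interpolation=cv2.INTER_CUBIC)[:,:,::-1])
E
```

```text
time: 8.4
tool_pos: [0.4946, -0.0321, 0.2305]
tool_rot: [0.0, 0.133, 0.991, -0.0]
ft_force: [-0.4, -0.3, -3.2]
gripper_width: 0.0387
finger_force: 71.6
328 0.0005926386136861324
rail [ 0.4709 -0.0253  0.048  -0.2549 -0.0072  0.0033] [-14.6   -0.42   0.19] jb [ 0.5458 -0.0463  0.09  ] rb [ 0.5461 -0.0451  0.0905]
err world mm [-0.3 -1.1 -0.5] units [-0.006 -0.022 -0.009] jambframe [-0.  -1.2 -0.5] dyaw deg -0.75
8.65 [ 0.02647516  0.03473835 -2.84754251] [ 0.49447089 -0.03208048  0.23027732]
```

View pics/c3.png

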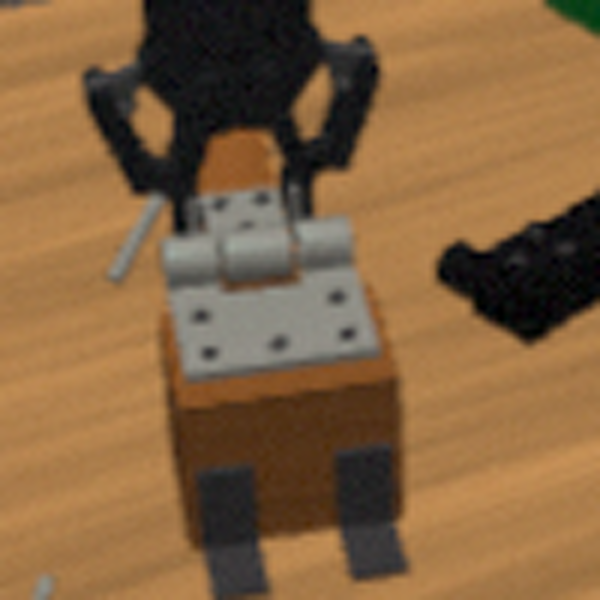

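The knuckle sits between the jamb's two knuckles (crop row ~255, cols 225–295), in line with them and with small gaps on both sides. The wrist force is just the rail's weight, so there is no contact.

```bash
python3 -c "
from plant import arm
print(arm.job_done())"
```

```text
the job is handed in; nothing more can be done
None
```

The single-knuckle rail is held in the gripper with its knuckle in the jamb's gap, and by the last camera fit its bore lines up with the jamb's to about 1 mm and 1°, with no contact force; I handed the job in at about 8.7 s, but no verdict came back.

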